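Trip test of the jeweller's bench safety switch

TASK

Before work starts, trip-test the safety switch in the grey housing: slide its yellow cover up the slope, off the red test button, press the button and keep it in until the blue lever starts to fall by itself, let the lever drop all the way, then lift it back up until it rests fully home and slide the yellow cover fully shut again. Do not touch the magnifier or the green switch beside it (nor move that one's black lever), and leave the other things on the bench where they are.

Things in the scene. Friction and masses are not known exactly. Their poses are not given: they have to be found in the camera images.
- rcd: Grey wedge-shaped safety-switch housing, fixed to the bench, 240 wide (y) x 240 deep (x, from -100 to +140 of the origin) mm. Origin at the underside, x points from its front to its back. Front wall 50 high; from its top edge a panel slopes up at 30 degrees to x=+73, z=150; behind that the top is flat.
- rcd_mid (a point): Centre of the grey housing's sloping panel surface, 100 mm above the bench. x runs up the slope, y to the left, z is the outward normal (30 degrees from vertical, towards the front). The panel spans x=-100 to 100, y=-120 to 120 mm. Positions of the mechanism's parts are told in this 'panel frame', in mm.
- cover (a joint): Yellow cover: 0 = shut over the red button; slides up the slope (panel +x) to 0.06 m = fully open. 56 (x) x 60 (y) mm plate, top 28 above the panel, centred at (-35, -55) when shut. Amid it stands a grip fin 14 (x) x 24 (y) mm, from 28 to 52 above the panel. Runs between two 8 mm high rails, x=-73 to +63. Stays where left (1.5 N friction).
- cover_fin (a point): Middle of the top of the yellow cover's grip fin; moves with the cover. Axes as the panel's.
- test_button (a joint): Red round test button, 28 mm across, at (-35, -55) in the panel frame under the yellow cover; its top stands 18 mm above the panel. 0 = out, 0.009 m = fully in; pressed along the panel's normal, springs back. It needs about 5 N. Beyond some 6 mm it trips the lever.
- test_button_top (a point): Centre of the red button's top face.
- rcd_lever (a joint): Blue lever, hinge along panel y through (-17, 50, 0). 0 = home: leans 45 degrees from the panel's normal up the slope, on its stop; 1.57 = dropped: leans 45 degrees down the slope. Steel arm 10 thick; at its end a blue grip 34 wide (y), 14 thick, reaching 39 to 61 from the hinge. Its weight (160 g) holds it at either end; balance at 0.26 rad. Bosses of 12 radius flank the hinge.
- rcd_lever_grip (a point): Centre of the lever's blue grip; moves with the lever.
- iso: Green wedge-shaped switch housing for the polishing motor, same profile as the grey one but 160 mm wide; it may stand to the left or right of the grey one. Leave alone.
- iso_lever_grip (a point): Centre of the black grip of the green housing's lever (same size as the blue one, hinged at (-17, 0, 0) of its panel), which may start at any angle.
- magnifier: Fixed bench magnifier standing behind the grey housing: green foot 90 x 100 mm, post, blue ball-jointed neck up to 275 mm, reaching along its -x axis to the lens. Origin on the bench plane straight below the lens's centre; the foot's centre is 150 mm from it along +x.
- lens (a point): Centre of the magnifier's level lens: a black ring 116 mm across and 12 thick, 262 mm above the bench, overhanging the top edge of the sloping panel: a vertical gripper working high on the panel can hit it, one tilted square to the panel clears it.
- tin: Small brass tin, 49 mm across, 34 high, on the flat top of the grey housing. Origin at its underside.
- ring_tray: Small wooden tray 60 x 90 x 20 mm on the bench in front of the grey housing. Origin at its underside.
- shears: Steel shears lying on the bench, about 155 mm long, 11 high.
- graver: Wooden-handled graver lying on the bench, about 160 mm long, under 40 mm high.
- mug: Steel mug, 76 mm across, 85 high, handle at its +y.
- dish: Shallow white dish, 120 mm across, 20 high.

How it is judged:
By the outcome, as a careful person would: the job done as asked, in the order asked, and still so for the second after the job is handed in, with the robot touching nothing.
It also fails if it takes over 66 s, if anything falls off the work surface, if the arm or the gripper's body presses on something with over 40 N, if the wrist force passes 120 N, or if a joint passes its speed limit or range.

ROBOT

A 7-joint arm with a two-finger parallel gripper is mounted at the origin on the work surface. World frame = base frame: x ahead of the robot, y to its left, z up, the work surface at z = 0. Lengths are in m, angles in rad, forces in N, time in s.
With the tool pointing down it reaches from about 0.35 to 0.9 m from the base axis. Payload 8.1 kg.
Tool frame: the origin (TCP) lies at the very end of the fingers, on their centre line; the grasp point (between the pads) lies 19 mm behind it; z points along the fingers, y is the line along which they close (so a half turn about z gives the same grasp; the last joint's range is limited). The gripper opens to 92 mm and grips with 3 to 60 N. Pads are 19 mm wide; open, the fingers measure 130 mm over their backs; the gripper's body (75 mm by 190 mm) begins 47 mm behind the grasp point.
Start: joints at [-1.396, 0.434, 0.025, 1.573, -0.012, 1.134, -0.075], TCP at [0.171, 0.601, 0.227] pointing down, gripper open.
Joint ranges: [-2.62, 2.62], [-0.44, 2.09], [-1.27, 1.32], [0.08, 2.57], [-1.32, 4.46], [0.12, 2], [-2.74, 2.74]. Speed limits (rad/s): [2.22, 2.22, 3.01, 3.01, 3.14, 3.14, 3.14].

INTERFACE

Orientations are given as a rotation vector (axis times angle).
In Python, from cell import arm gives the robot as it stands.
- The arm moves only by the tool carry_out, never from a script. Its argument "commands" is a list of rows, each a list of 7 numbers: the opening, from 0 (shut) to 1 (fully open), then the shift along the tool's x, y, z each as a share of 0.025 m, from -1 to 1, then the turn, a rotation vector about the tool's x, y, z each as a share of 0.1 rad, from -1 to 1. A call has 1 to 8 rows; each row shifts and turns the commanded pose from where the row before left it, along the tool's axes as they then stand; what a row does not reach is not made up. A row lasts 1/10 s, in which the tool goes at most 50 mm and 8.59 degrees, less where a joint would pass 70% of its speed; a pose out of reach is approached as far as the arm can. A call with a number of a shift or a turn outside -1 to 1 is refused whole. A call with a gripper value outside its range is refused whole. The fingers move at their own pace and stop on an object; "squeeze" is the grip in N (left out, the last holds). Time passes only in rows, so rows that do not move let the fingers close. It gives the time, the measured TCP pose, the force, the opening and the grip force at its end, in the units of the state.
- arm.observe(): the state, without advancing time (a new reading comes with each control period).
- arm.get_image(name): name is "scene" or "top" or "wrist"; returns a dict with "pixels" (480x640x3 uint8, red, green, blue), "range_z" (480x640 float32, m along the optical axis (not along the pixel's ray), 0 where there is no reading), "mtx" (3x3 intrinsics, pixels), "k1" (the pictures are not rectified: a ray, as slopes to the right and down, at radius r is drawn at 1 + k1 r^2 times it, then the intrinsics apply), "R" (3x3) and "t" (3): a world point X has camera coordinates R X + t; the wrist camera has in their place "tool_from_camera" (4x4, takes a point from camera to tool coordinates, whose origin is the TCP and whose axes are the flange's). Camera axes: x right, y down, z forward; pixel columns grow to the right and rows downward; lengths in m; the calibration is good to about 2 mm. A picture is of the moment at which its call begins: read the wrist's pose just before it.
- arm.sign_off(): hands the job in; it is judged then, once.
The state is a dict: "clock": time; "joints": joint angles; "dq": joint speeds; "joint_efforts": joint torques, N m; "position": TCP position; "ee_rot": TCP orientation; "force": force on the tool from outside, world axes, zero at the start; "ft_torque": the same for the moment, N m; "width": opening from 0.0 (shut) to 1.0 (fully open); "gripper_force": force on a finger pad.
Only numpy, scipy, OpenCV 4.12 (cv2) and the standard library are available. Lean on these libraries where they do the work, as an engineer would, in place of code of your own. Each camera call takes 0.05 s, during which the arm holds its last target. There are 200 camera calls.

## Working session

There is one attempt and no reset: what is moved stays moved. The work goes in short steps, Python scripts to look and compute and a tool call to move; the robot and the scene stay as the last step left them, time stands still between calls to the robot, and variables do not carry over. Pictures are saved under pics/ and viewed, at most 10 in all, crops included, and the job is handed in when it is done.

Besides the shell and the picture viewer there is one more tool, called after ">>>" as name(argument=value, ...) on one line, values as JSON. carry_out: Moves the arm, as the interface text tells. Shift numbers are shares of 0.025 m and turn numbers shares of 0.1 rad, none past 1 either way. Its arguments: {"type":"object","properties":{"commands":{"type":"array"},"squeeze":{"type":"number"}},"required":["commands"]}

```bash
mkdir -p pics; python3 - <<'E'
from cell import arm
import cv2,numpy as np
s=arm.observe();print(s)
for n in("scene","top"):
    d=arm.get_image(n);cv2.imwrite(f"pics/{n}0.png",d["pixels"][:,:,::-1]);np.savez(f"{n}0.npz",**d)
    print(n,d["mtx"],d["k1"],d["R"],d["t"])
E
```

```text
{'clock': 0.0, 'joints': array([-1.39558259,  0.43521658,  0.02495162,  1.57410539, -0.0116212 ,
        1.13402018, -0.07508372]), 'dq': array([-9.61712949e-06, -1.36304623e-03, -2.51542135e-04,  3.36408439e-04,
        1.63192640e-03,  2.52917317e-03, -1.02128778e-04]), 'joint_efforts': array([-3.11458916e-04, -6.67839932e+01,  9.85480249e-01, -3.14460003e+01,
       -6.03160984e-02,  4.25130478e-02,  1.79669028e-04]), 'position': array([0.17130173, 0.60051874, 0.2259455 ]), 'ee_rot': array([-4.35039265e-01, -3.11121752e+00,  2.51486804e-03]), 'force': array([-0.43440226,  0.51517062,  0.04761748]), 'ft_torque': array([0.00832552, 0.0258704 , 0.00012698]), 'gripper_force': 0.0, 'width': 1.0045776062205445}
scene [[523.54080565   0.         319.63483111]
 [  0.         523.54080565 246.67081263]
 [  0.           0.           1.        ]] 0.007655876806859904 [[-0.07118853  0.99729628  0.0182299 ]
 [ 0.73752298  0.06493275 -0.67219312]
 [-0.67155941 -0.03440747 -0.74015139]] [ 0.05677797 -0.28823756  1.83145829]
top [[475.93991065   0.         318.26166175]
 [  0.         475.93991065 231.85996457]
 [  0.           0.           1.        ]] -0.11944207023171087 [[ 0.02343645 -0.99948293  0.02201363]
 [-0.99003609 -0.02626194 -0.13834325]
 [ 0.13884983 -0.01855202 -0.99013966]] [-0.03532758  0.56451402  1.48238753]
```

View pics/scene0.png

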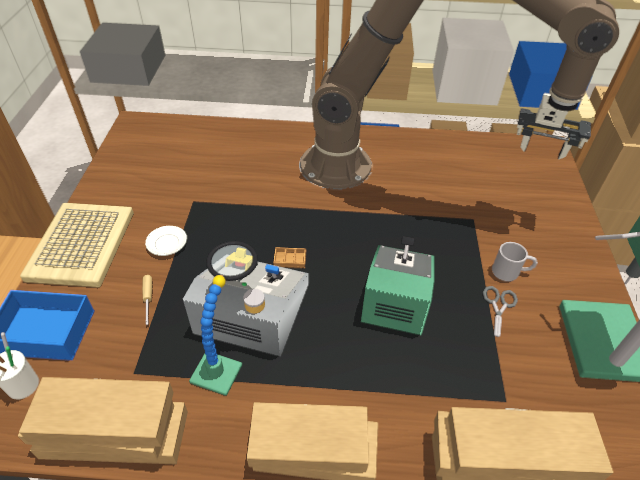

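View pics/top0.png

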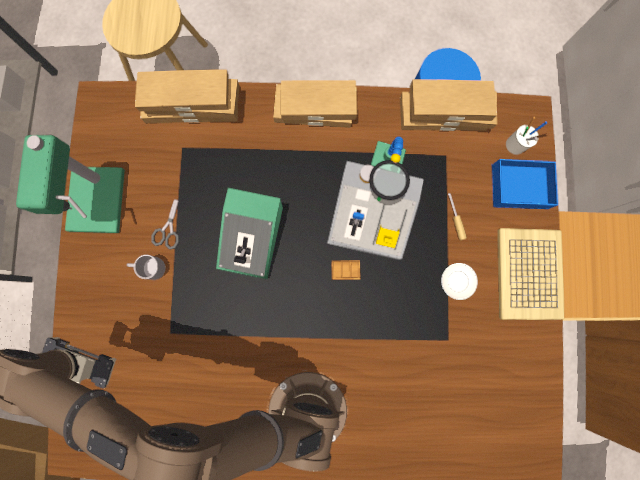

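The scene camera shows the grey housing at about (250,300). In the top view it is at about (375,210), with the yellow cover at (388,238), the blue lever at (357,220) and the lens at (389,181). The tray is at (346,270), and the green switch is well to the left at (250,235).

```bash
cat > h.py <<'E'
import numpy as np,cv2
from scipy.spatial.transform import Rotation as Ro
def cloud(d):
    K=d["mtx"];k=float(d["k1"]);v,u=np.mgrid[0:480,0:640]
    p=np.stack([u.ravel(),v.ravel()],1).astype(float)[:,None]
    n=cv2.undistortPoints(p,K,np.array([k,0,0,0.])).reshape(480,640,2)
    z=d["range_z"];c=np.dstack([n[...,0]*z,n[...,1]*z,z])
    if "R" in d: return (c-d["t"])@d["R"]
    T=d["tool_from_camera"]; return c@T[:3,:3].T+T[:3,3]
E
python3 - <<'E'
from h import *
for n in("top","scene"):
    d=dict(np.load(n+"0.npz"));P=cloud(d);rgb=d["pixels"].astype(int);r,g,b=[rgb[...,i] for i in range(3)]
    u0=(320,150,430,270) if n=="top" else (180,230,315,360)
    m=np.zeros((480,640),bool);m[u0[1]:u0[3],u0[0]:u0[2]]=1;m&=d["range_z"]>0
    sat=rgb.max(2)-rgb.min(2)
    z=P[...,2]
    h=m&(z>.04)&(z<.158)&(sat<40)
    h=cv2.morphologyEx(h.astype(np.uint8),cv2.MORPH_OPEN,np.ones((5,5))).astype(bool)
    rect=cv2.minAreaRect(P[h][:,:2].astype(np.float32)*1000);print(n,"rect",rect,cv2.boxPoints(rect).round().tolist())
    # panel plane
    pm=h&(z>.06)&(z<.14);X=P[pm]
    best=None;rng=np.random.default_rng(0)
    for _ in range(500):
        a=X[rng.choice(len(X),3,False)];nn=np.cross(a[1]-a[0],a[2]-a[0]);l=np.linalg.norm(nn)
        if l<1e-6: continue
        nn/=l;c=np.abs((X-a[0])@nn)<.003
        if best is None or c.sum()>best.sum(): best=c
    Y=X[best];c=Y.mean(0);nn=np.linalg.svd(Y-c)[2][2];nn*=np.sign(nn[2])
    print("plane",best.sum(),c,nn,"tilt",np.degrees(np.arccos(nn[2])),"yaw",np.degrees(np.arctan2(-nn[1],-nn[0])),"rms",((Y-c)@nn).std())
    print("top z",np.median(z[h&(z>.143)]))
    for nm,mm in(("yel",(r>180)&(g>150)&(b<90)&m),("blue",(b>150)&(r<90)&m&(z>.1)&(z<.18)),("lens",(rgb.max(2)<60)&m&(z>.2))):
        if mm.sum(): Q=P[mm];print(nm,mm.sum(),Q.mean(0),Q.min(0),Q.max(0))
E
```

```text
top rect ((628.0574340820312, -193.59181213378906), (239.9239501953125, 238.8522491455078), 78.23087310791016) [[487.0, -287.0], [721.0, -335.0], [769.0, -101.0], [536.0, -52.0]]
plane 2090 [ 0.60215148 -0.17783157  0.10394295] [-0.48140666  0.10255674  0.87047674] tilt 29.485913384373273 yaw -12.026255671195614 rms 0.0016355849279495246
top z 0.14945827904303854
yel 523 [ 0.54867942 -0.2041234   0.10534081] [ 0.44972819 -0.27104891 -0.00189427] [ 0.75942146 -0.07528797  0.28030676]
blue 57 [ 0.60634901 -0.13809716  0.14627583] [ 0.59485672 -0.24224205  0.11595113] [ 0.82023541 -0.121732    0.15702507]
lens 237 [ 0.68373061 -0.21109233  0.26754436] [ 0.62919317 -0.2652215   0.25862157] [ 0.74357818 -0.15666071  0.27548149]
scene rect ((632.3974609375, -194.39389038085938), (242.41893005371094, 247.7500762939453), 78.2559814453125) [[486.0, -288.0], [729.0, -338.0], [778.0, -101.0], [536.0, -51.0]]
plane 1349 [ 0.75044008 -0.20590506  0.10206218] [ 0.97875529 -0.20479012  0.00995463] tilt 89.42963255131559 yaw 168.1821926998833 rms 0.0012378604039672753
top z 0.1493830379721914
yel 120 [ 0.70647136 -0.21133994  0.22945066] [ 0.42561791 -0.23926493  0.00042771] [ 0.76556161 -0.0680872   0.27782987]
blue 201 [ 0.77550932 -0.21665303  0.14690488] [ 0.60228555 -0.26102552  0.10617407] [ 0.84711802 -0.12150705  0.17985331]
lens 420 [ 0.68725871 -0.21105448  0.26605207] [ 0.63124657 -0.26928303  0.25780742] [ 0.74743937 -0.15413116  0.27234358]
```

>>> carry_out(commands=[[1, 0, 0, -1, 0, 0, 0], [1, 0, 0, -1, 0, 0, 0], [1, -1, -0.1, -0.2, 0, 0, 0.4], [1, -1, -0.1, 0, 0, 0, 0.4], [1, -1, -0.1, 0, 0, 0, 0.4], [1, -1, -0.1, 0, 0, 0, 0.4], [1, -1, -0.1, 0, 0, 0, 0.4], [1, -1, -0.1, 0, 0, 0, 0.4]])

```text
clock: 0.9
position: [0.3071, 0.5302, 0.2812]
ee_rot: [-0.811, -3.035, 0.001]
force: [0.6, -0.4, 0.7]
width: 0.999
gripper_force: 0.0
```

>>> carry_out(commands=[[1, -1, -0.1, 0, 0, 0, 0.4], [1, -1, -0.1, 0, 0, 0, 0.4], [1, -1, -0.1, 0, 0, 0, 0.4], [1, -1, -0.1, 0, 0, 0, 0.4], [1, -1, -0.1, 0, 0, 0, 0.4], [1, -1, -0.1, 0, 0, 0, 0.4], [1, -1, -0.1, 0, 0, 0, 0.4], [1, -1, -0.1, 0, 0, 0, 0.4]])

```text
clock: 1.7
position: [0.4517, 0.3927, 0.2817]
ee_rot: [-1.283, -2.868, 0.0]
force: [-0.7, -0.2, 1.3]
width: 1.002
gripper_force: 0.0
```

>>> carry_out(commands=[[1, -1, -0.1, 0, 0, 0, 0.4], [1, -1, -0.1, 0, 0, 0, 0.4], [1, -1, -0.1, 0, 0, 0, 0.4], [1, -1, -0.1, 0, 0, 0, 0.4], [1, -1, -0.1, 0, 0, 0, 0.4], [1, -1, -0.1, 0, 0, 0, 0.4], [1, -1, -0.1, 0, 0, 0, 0.4], [1, -1, -0.1, 0, 0, 0, 0.4]])

```text
clock: 2.5
position: [0.5458, 0.2161, 0.2817]
ee_rot: [-1.723, -2.627, -0.0]
force: [0.2, -0.3, -0.9]
width: 0.998
gripper_force: 0.0
```

>>> carry_out(commands=[[1, -1, -0.2, 0, 0, 0, 0.4], [1, -1, -0.2, 0, 0, 0, 0.4], [1, -1, -0.2, 0, 0, 0, 0.4], [1, -1, -0.2, 0, 0, 0, 0.4], [1, -1, -0.2, 0, 0, 0, 0.4], [1, -1, -0.2, 0, 0, 0, 0.4], [1, -1, -0.2, 0, 0, 0, 0.4], [1, -1, -0.2, 0, 0, 0, 0.4]])

```text
clock: 3.3
position: [0.5603, 0.0135, 0.2818]
ee_rot: [2.12, 2.319, 0.0]
force: [0.0, -0.7, -0.3]
width: 1.001
gripper_force: 0.0
```

>>> carry_out(commands=[[1, -1, -0.2, 0, 0, 0, 0.5], [1, -1, -0.2, 0, 0, 0, 0.5], [1, -1, -0.2, 0, 0, 0, 0.5], [1, -1, -0.2, 0, 0, 0, 0.5], [1, -1, -0.2, 0, 0, 0, 0.5], [1, -1, -0.2, 0, 0, 0, 0.5], [1, -1, -0.2, 0, 0, 0, 0.5], [1, -1, -0.2, 0, 0, 0, 0.5]])

```text
clock: 4.1
position: [0.5036, -0.1811, 0.2817]
ee_rot: [2.539, 1.85, 0.0]
force: [0.9, -0.7, 0.3]
width: 1.003
gripper_force: 0.0
```

```bash
cat >> h.py <<'E'
yaw=np.radians(-11.8);MID=np.array([.5954,-.1868,.1])
def Rpanel():
    c,s=np.cos(yaw),np.sin(yaw);f=np.array([c,s,0]);y=np.array([-s,c,0]);up=np.array([0,0,1.])
    a=np.radians(30);return np.stack([f*np.cos(a)+up*np.sin(a),y,up*np.cos(a)-f*np.sin(a)],1)
RP=Rpanel();RT=np.stack([-RP[:,0],RP[:,1],-RP[:,2]],1)@np.diag([-1,-1,1.])  # tool: x=+panel x, y=-panel y, z=-normal
def w2p(X): return (np.asarray(X)-MID)@RP
def plan(s,pt,n=None):
    """rows from state s to panel point pt (mm), tool square to the panel"""
    p,R=s["position"],Ro.from_rotvec(s["ee_rot"]);g=MID+RP@(np.array(pt)/1000);G=Ro.from_matrix(RT)
    rv=(R.inv()*G).as_rotvec();n=n or int(np.ceil(max(np.linalg.norm(rv)/.1,np.linalg.norm(g-p)/.024)))
    rows=[]
    for i in range(n): rows.append(np.r_[(R*Ro.from_rotvec(rv*i/n)).inv().apply((g-p)/n)/.025,rv/n/.1].round(2).tolist())
    print("at panel mm",(w2p(p)*1000).round(1),"rotvec left",rv.round(3),"n",n)
    return rows
E
python3 - <<'E'
from h import *
from cell import arm
s=arm.observe();print(s["joints"].round(2),s["position"])
for r in plan(s,(-60,-30,130)):print(r)
d=dict(np.load("top0.npz"));P=cloud(d);rgb=d["pixels"].astype(int);r,g,b=[rgb[...,i] for i in range(3)]
v,u=np.mgrid[0:480,0:640]
for nm,m in(("yel",(r>180)&(g>150)&(b<90)&(abs(u-388)<18)&(abs(v-238)<18)),("blue",(b>130)&(r<90)&(abs(u-357)<15)&(abs(v-218)<15))):
    Q=w2p(P[m])*1000;print(nm,len(Q),np.percentile(Q,[3,50,97],axis=0).round(1).tolist())
E
```

```text
[-0.28  0.27  0.68  1.75 -0.18  1.19  0.14] [ 0.5036466  -0.18107871  0.28173146]
at panel mm [ 12.1 -13.2 202.9] rotvec left [-0.383  0.425  1.429] n 16
[-0.05, -0.06, 0.25, -0.24, 0.27, 0.89]
[-0.06, -0.06, 0.24, -0.24, 0.27, 0.89]
[-0.07, -0.06, 0.24, -0.24, 0.27, 0.89]
[-0.08, -0.06, 0.24, -0.24, 0.27, 0.89]
[-0.1, -0.06, 0.23, -0.24, 0.27, 0.89]
[-0.11, -0.05, 0.23, -0.24, 0.27, 0.89]
[-0.12, -0.05, 0.23, -0.24, 0.27, 0.89]
[-0.13, -0.04, 0.22, -0.24, 0.27, 0.89]
[-0.14, -0.04, 0.22, -0.24, 0.27, 0.89]
[-0.15, -0.03, 0.21, -0.24, 0.27, 0.89]
[-0.15, -0.02, 0.21, -0.24, 0.27, 0.89]
[-0.16, -0.01, 0.2, -0.24, 0.27, 0.89]
[-0.17, -0.0, 0.2, -0.24, 0.27, 0.89]
[-0.17, 0.01, 0.19, -0.24, 0.27, 0.89]
[-0.18, 0.02, 0.19, -0.24, 0.27, 0.89]
[-0.18, 0.03, 0.19, -0.24, 0.27, 0.89]
yel 346 [[-57.8, -84.1, 5.6], [-27.7, -53.3, 27.6], [-5.4, -25.5, 53.9]]
blue 58 [[9.1, 36.4, 32.9], [21.8, 51.3, 43.0], [29.1, 64.4, 50.6]]
```

>>> carry_out(commands=[[1, -0.05, -0.06, 0.25, -0.24, 0.27, 0.89], [1, -0.06, -0.06, 0.24, -0.24, 0.27, 0.89], [1, -0.07, -0.06, 0.24, -0.24, 0.27, 0.89], [1, -0.08, -0.06, 0.24, -0.24, 0.27, 0.89], [1, -0.1, -0.06, 0.23, -0.24, 0.27, 0.89], [1, -0.11, -0.05, 0.23, -0.24, 0.27, 0.89], [1, -0.12, -0.05, 0.23, -0.24, 0.27, 0.89], [1, -0.13, -0.04, 0.22, -0.24, 0.27, 0.89]])

```text
clock: 4.9
position: [0.4895, -0.1861, 0.2321]
ee_rot: [2.972, 0.823, 0.44]
force: [0.4, -0.0, 0.1]
width: 1.002
gripper_force: 0.0
```

>>> carry_out(commands=[[1, -0.14, -0.04, 0.22, -0.24, 0.27, 0.89], [1, -0.15, -0.03, 0.21, -0.24, 0.27, 0.89], [1, -0.15, -0.02, 0.21, -0.24, 0.27, 0.89], [1, -0.16, -0.01, 0.2, -0.24, 0.27, 0.89], [1, -0.17, 0, 0.2, -0.24, 0.27, 0.89], [1, -0.17, 0.01, 0.19, -0.24, 0.27, 0.89], [1, -0.18, 0.02, 0.19, -0.24, 0.27, 0.89], [1, -0.18, 0.03, 0.19, -0.24, 0.27, 0.89]])

```text
clock: 5.7
position: [0.475, -0.1918, 0.1824]
ee_rot: [2.969, -0.303, 0.807]
force: [1.3, 0.3, 0.6]
width: 1.004
gripper_force: 0.0
```

```bash
python3 - <<'E'
from h import *
from cell import arm
s=arm.observe();print(s["joints"].round(2))
d=arm.get_image("wrist");cv2.imwrite("pics/w1.png",d["pixels"][:,:,::-1]);np.savez("w1.npz",**d,p=s["position"],r=s["ee_rot"])
T=cloud(d);P=T@Ro.from_rotvec(s["ee_rot"]).as_matrix().T+s["position"]
rgb=d["pixels"].astype(int);r,g,b=[rgb[...,i] for i in range(3)];v=d["range_z"]>0
Q=w2p(P)*1000
for nm,m in(("yel",v&(r>150)&(g>120)&(b<90)),("fin",v&(r>150)&(g>120)&(b<90)&(Q[...,2]>45)),("blue",v&(b>130)&(r<90)),("panel",v&(abs(Q[...,2])<8)&(abs(Q[...,1])<110)&(abs(Q[...,0])<90))):
    if m.sum(): print(nm,m.sum(),np.percentile(Q[m],[3,50,97],axis=0).round(1).tolist())
for r in plan(s,(-35,-55,80)):print(r)
E
```

```text
[-0.39  0.07  0.79  2.39 -0.69  0.23 -0.75]
yel 3061 [[-206.9, -278.7, -90.8], [-44.9, -55.2, 27.3], [-3.4, 75.9, 220.5]]
fin 889 [[-39.5, -86.6, 47.9], [-33.4, -59.2, 52.2], [-24.1, 18.5, 221.6]]
blue 687 [[9.6, -389.5, -200.2], [15.5, 53.7, 39.0], [157.2, 65.6, 45.6]]
panel 57427 [[-83.8, -104.2, -1.1], [22.8, 5.7, 0.3], [86.5, 104.5, 6.5]]
at panel mm [-59.9 -29.6 129.8] rotvec left [-0.005 -0.007  0.001] n 3
[0.33, 0.34, 0.66, -0.02, -0.02, 0.0]
[0.33, 0.34, 0.66, -0.02, -0.02, 0.0]
[0.33, 0.34, 0.66, -0.02, -0.02, 0.0]
```

View pics/w1.png

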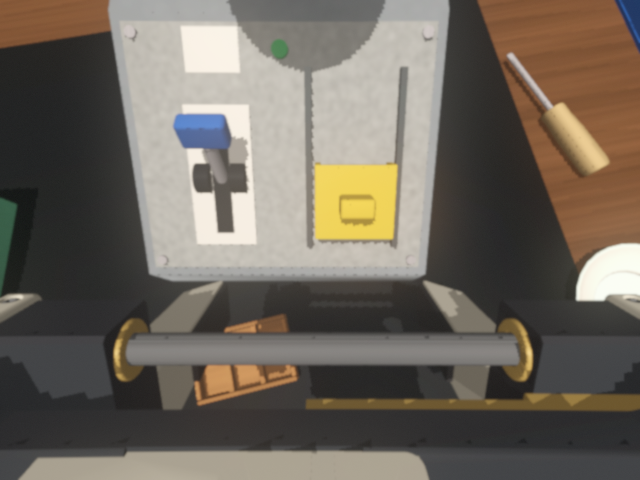

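The wrist picture shows the panel square on, with the yellow cover at (355,203) and its fin at (357,208). The blue grip is at (203,131), the lens edge at (305,30), and the tray at (245,355) lies clear in front.

>>> carry_out(commands=[[0.65, 0.33, 0.34, 0.66, 0, 0, 0], [0.65, 0.33, 0.34, 0.66, 0, 0, 0], [0.65, 0.33, 0.34, 0.66, 0, 0, 0], [0.65, 0, 0, 0, 0, 0, 0]], squeeze=15)

```text
clock: 6.15
position: [0.5159, -0.2263, 0.1526]
ee_rot: [2.97, -0.296, 0.803]
force: [0.3, -0.1, 0.7]
width: 0.704
gripper_force: 0.0
```

```bash
cat > chk.py <<'E'
from h import *
from cell import arm
import sys
s=arm.observe();print(s["joints"].round(2),"F panel",(s["force"]@RP).round(1),s["width"],s["gripper_force"],s["clock"])
for r in plan(s,eval(sys.argv[1])):print(r)
E
python3 chk.py "(-35,-55,32)"
python3 - <<'E'
from h import *
d=dict(np.load("w1.npz"));P=cloud(d)@Ro.from_rotvec(d["r"]).as_matrix().T+d["p"];Q=w2p(P)*1000
m=np.zeros((480,640),bool);m[195:225,330:385]=1;m&=(Q[...,2]>46)&(d["range_z"]>0);print(np.percentile(Q[m],[2,50,98],axis=0).round(1))
E
```

```text
[-0.08  0.24  0.55  2.31 -1.17  0.26 -0.26] F panel [0.6 0.  0.4] 0.703993777420354 0.0 6.15
at panel mm [-34.1 -54.9  80.4] rotvec left [-0.004 -0.005  0.006] n 3
[-0.02, 0.0, 0.65, -0.01, -0.02, 0.02]
[-0.01, 0.0, 0.65, -0.01, -0.02, 0.02]
[-0.01, 0.0, 0.65, -0.01, -0.02, 0.02]
[[-37.2 -64.   47.2]
 [-30.1 -52.5  50.9]
 [-24.  -41.   52.3]]
```

```bash
sed -i 's/^RP=Rpanel();/RP=Rpanel();MID=MID+RP@np.array([.003,.002,0]);/' h.py; python3 chk.py "(-35,-55,32)"
```

```text
[-0.08  0.24  0.55  2.31 -1.17  0.26 -0.26] F panel [0.6 0.  0.4] 0.703993777420354 0.0 6.15
at panel mm [-37.1 -56.9  80.4] rotvec left [-0.004 -0.005  0.006] n 3
[0.02, -0.02, 0.65, -0.01, -0.02, 0.02]
[0.03, -0.02, 0.65, -0.01, -0.02, 0.02]
[0.03, -0.02, 0.65, -0.01, -0.02, 0.02]
```

>>> carry_out(commands=[[0.65, 0.03, -0.02, 0.5, 0, 0, 0], [0.65, 0.03, -0.02, 0.5, 0, 0, 0], [0.65, 0.03, -0.02, 0.5, 0, 0, 0], [0.65, 0, 0, 0.4, 0, 0, 0], [0.1, 0, 0, 0, 0, 0, 0], [0.1, 0, 0, 0, 0, 0, 0], [0.1, 0, 0, 0, 0, 0, 0], [0.1, 0, 0, 0, 0, 0, 0]])

```text
clock: 6.95
position: [0.5409, -0.2277, 0.1161]
ee_rot: [2.972, -0.292, 0.8]
force: [0.1, -0.5, 0.3]
width: 0.351
gripper_force: 0.0
```

```bash
python3 chk.py "(27,-55,32)"
```

```text
[ 0.29  0.32  0.09  2.27 -1.32  0.12 -0.12] F panel [ 0.3 -0.5  0.2] 0.3506602054551297 0.0 6.95
at panel mm [-34.  -53.2  36.4] rotvec left [-0.006 -0.002  0.009] n 3
[0.81, 0.03, 0.06, -0.02, -0.01, 0.03]
[0.81, 0.03, 0.06, -0.02, -0.01, 0.03]
[0.81, 0.03, 0.06, -0.02, -0.01, 0.03]
```

Joints 5 and 6 are at their limits in the square pose. I'll back off and tilt the tool about 17° less.

```bash
python3 - <<'E'
s=open('h.py').read()
s=s.replace("def plan(s,pt,n=None):","def plan(s,pt,n=None,tilt=-.3):").replace("G=Ro.from_matrix(RT)","G=Ro.from_matrix(RT)*Ro.from_rotvec([0,tilt,0])")
open('h.py','w').write(s)
E
```

>>> carry_out(commands=[[0.65, 0, 0, -0.6, 0, 0, 0], [0.65, 0, 0, -0.6, 0, -0.5, 0], [0.65, 0, 0, -0.6, 0, -0.5, 0], [0.65, 0, 0, 0, 0, -0.7, 0], [0.65, 0, 0, 0, 0, -0.7, 0], [0.65, 0, 0, 0, 0, -0.6, 0], [0.65, 0, 0, 0, 0, 0, 0]])

```text
clock: 7.65
position: [0.5267, -0.2227, 0.1499]
ee_rot: [3.083, -0.293, 0.391]
force: [1.0, -0.1, -0.2]
width: 0.65
gripper_force: 0.0
```

```bash
python3 chk.py "(-35,-55,36)"
```

```text
[-0.27  0.38  0.79  2.07 -0.58  0.63 -0.86] F panel [ 0.8  0.1 -0.7] 0.6496300532711201 0.0 7.65
at panel mm [-29.9 -51.2  73.2] rotvec left [-0.007 -0.028  0.016] n 2
[0.1, 0.08, 0.74, -0.04, -0.14, 0.08]
[0.11, 0.08, 0.74, -0.04, -0.14, 0.08]
```

>>> carry_out(commands=[[0.65, 0.05, 0.04, 0.37, -0.02, -0.07, 0.04], [0.65, 0.05, 0.04, 0.37, -0.02, -0.07, 0.04], [0.65, 0.05, 0.04, 0.37, -0.02, -0.07, 0.04], [0.65, 0.05, 0.04, 0.37, -0.02, -0.07, 0.04], [0.65, 0, 0, 0, 0, 0, 0]])

```text
clock: 8.15
position: [0.5369, -0.2299, 0.1128]
ee_rot: [3.083, -0.325, 0.342]
force: [-0.6, 0.2, 0.2]
width: 0.651
gripper_force: 0.0
```

```bash
python3 chk.py "(-35,-55,36)"
```

```text
[-0.21  0.46  0.73  2.05 -0.65  0.61 -0.83] F panel [-0.4  0.1  0.5] 0.6511976277682529 0.0 8.15
at panel mm [-38.6 -56.1  35.3] rotvec left [-0.     0.003 -0.004] n 1
[0.13, -0.05, -0.07, -0.0, 0.03, -0.04]
```

>>> carry_out(commands=[[0, 0, -0.05, 0, 0, 0, 0], [0, 0, 0, 0, 0, 0, 0], [0, 0, 0, 0, 0, 0, 0], [0, 0, 0, 0, 0, 0, 0], [0, 0, 0, 0, 0, 0, 0], [0, 0, 0, 0, 0, 0, 0]])

```text
clock: 8.75
position: [0.5376, -0.2288, 0.1146]
ee_rot: [3.083, -0.324, 0.346]
force: [-1.3, -1.1, 2.4]
width: 0.263
gripper_force: 15.0
```

```bash
python3 chk.py "(21,-55,36)"
```

```text
[-0.21  0.46  0.74  2.05 -0.65  0.61 -0.83] F panel [ 0.3 -1.4  2.6] 0.26299322298891953 15.001461803913116 8.75
at panel mm [-37.2 -54.9  36.7] rotvec left [-0.    -0.    -0.004] n 3
[0.74, -0.0, -0.22, -0.0, -0.0, -0.01]
[0.74, -0.0, -0.22, -0.0, -0.0, -0.01]
[0.74, 0.0, -0.22, -0.0, -0.0, -0.01]
```

>>> carry_out(commands=[[0, 0.29, 0, -0.09, 0, 0, 0], [0, 0.29, 0, -0.09, 0, 0, 0], [0, 0.29, 0, -0.09, 0, 0, 0], [0, 0.29, 0, -0.09, 0, 0, 0], [0, 0.29, 0, -0.09, 0, 0, 0], [0, 0.29, 0, -0.09, 0, 0, 0], [0, 0.29, 0, -0.09, 0, 0, 0], [0, 0.25, 0, -0.08, 0, 0, 0]])

```text
clock: 9.55
position: [0.5867, -0.2388, 0.1436]
ee_rot: [3.085, -0.324, 0.339]
force: [-17.4, -0.4, -5.8]
width: 0.257
gripper_force: 15.0
```

>>> carry_out(commands=[[0, 0, 0, 0, 0, 0, 0], [0, 0, 0, 0, 0, 0, 0]])

```text
clock: 9.75
position: [0.5864, -0.2389, 0.1435]
ee_rot: [3.085, -0.325, 0.34]
force: [-9.6, 0.9, 3.0]
width: 0.261
gripper_force: 15.0
```

```bash
python3 chk.py "(23,-55,36)"
```

```text
[-0.23  0.5   0.77  1.9  -0.61  0.73 -0.9 ] F panel [-6.8 -1.1  7.4] 0.26080103224642326 15.005059987306595 9.75
at panel mm [ 20.4 -54.8  36.7] rotvec left [-0.001  0.004 -0.004] n 1
[0.11, 0.01, -0.01, -0.01, 0.04, -0.04]
```

>>> carry_out(commands=[[0.65, 0, 0, 0, 0, 0, 0], [0.65, 0, 0, 0, 0, 0, 0], [0.65, 0, 0, -0.5, 0, 0, 0], [0.65, 0, 0, -0.8, 0, 0, 0], [0.65, -0.6, 0, -0.8, 0, 0, 0], [0.3, -0.9, 0, -0.3, 0, 0, 0], [0, -0.9, 0, 0, 0, 0, 0], [0, 0, 0, 0, 0, 0, 0]])

```text
clock: 10.55
position: [0.5156, -0.224, 0.19]
ee_rot: [3.085, -0.326, 0.345]
force: [0.6, 0.5, -0.5]
width: 0.437
gripper_force: 0.0
```

```bash
cat > look.py <<'E'
from h import *
from cell import arm
import sys
n=sys.argv[1];s=arm.observe();d=arm.get_image("wrist");cv2.imwrite(f"pics/{n}.png",d["pixels"][:,:,::-1])
P=cloud(d)@Ro.from_rotvec(s["ee_rot"]).as_matrix().T+s["position"]
rgb=d["pixels"].astype(int);r,g,b=[rgb[...,i] for i in range(3)];Q=w2p(P)*1000
v=(d["range_z"]>0)&(abs(Q[...,0])<100)&(abs(Q[...,1])<118)&(Q[...,2]>-3)&(Q[...,2]<70)
Y=v&(r>150)&(g>120)&(b<90)
for nm,m in(("plate",Y&(abs(Q[...,2]-28)<4)),("fin",Y&(Q[...,2]>46)),("blue",v&(b>110)&(r<90)&(Q[...,1]>20)),("red",v&(r>140)&(g<80)&(b<80)&(Q[...,1]<0))):
    if m.sum()>10: print(nm,m.sum(),np.percentile(Q[m],[2,50,98],axis=0).round(1).tolist())
E
python3 look.py w2; python3 chk.py "(-35,-55,30)"
```

```text
plate 6952 [[-2.7, -83.5, 25.8], [31.4, -54.5, 27.1], [50.8, -25.8, 28.6]]
fin 1050 [[17.2, -65.9, 46.9], [24.8, -54.5, 50.8], [30.5, -43.3, 52.2]]
blue 1572 [[7.4, 34.3, 35.7], [21.1, 49.1, 42.7], [27.1, 64.3, 46.5]]
red 519 [[-36.0, -66.6, 7.8], [-27.3, -56.4, 16.7], [-22.7, -44.6, 18.1]]
[-0.35  0.33  0.89  2.02 -0.47  0.75 -0.98] F panel [-0.   0.8 -0. ] 0.3950975291671342 0.0 10.6
at panel mm [-17.2 -54.5 112.7] rotvec left [-0.002 -0.001 -0.004] n 4
[0.07, 0.01, 0.84, -0.0, -0.0, -0.01]
[0.07, 0.01, 0.84, -0.0, -0.0, -0.01]
[0.07, 0.01, 0.84, -0.0, -0.0, -0.01]
[0.07, 0.01, 0.84, -0.0, -0.0, -0.01]
```

View pics/w2.png

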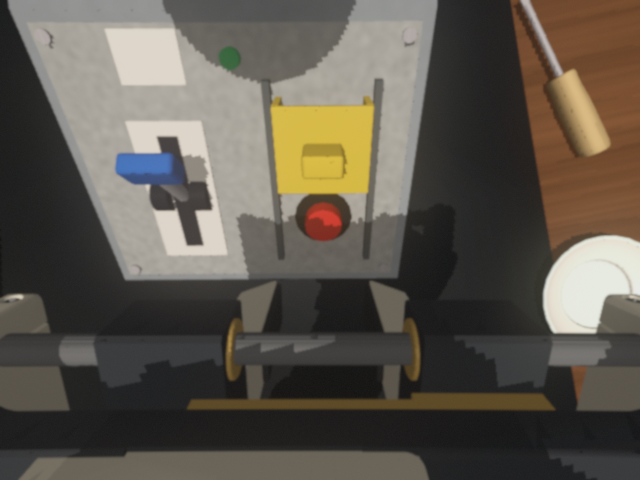

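The cover is fully open, with its fin at panel x≈25, and the red button is bare at (323,222). Next I'll press the button.

```bash
python3 chk.py "(-40,-62,27)"
```

```text
[-0.35  0.33  0.89  2.02 -0.47  0.75 -0.98] F panel [-0.   0.8 -0. ] 0.3950975291671342 0.0 10.6
at panel mm [-17.2 -54.5 112.7] rotvec left [-0.002 -0.001 -0.004] n 4
[0.04, 0.08, 0.89, -0.0, -0.0, -0.01]
[0.04, 0.08, 0.89, -0.0, -0.0, -0.01]
[0.04, 0.08, 0.89, -0.0, -0.0, -0.01]
[0.04, 0.08, 0.89, -0.0, -0.0, -0.01]
```

>>> carry_out(commands=[[0, 0, 0, 0, 0, 0, 0], [0, 0, 0, 0, 0, 0, 0], [0, 0, 0, 0, 0, 0, 0], [0, 0.04, 0.08, 0.89, 0, 0, 0], [0, 0.04, 0.08, 0.89, 0, 0, 0], [0, 0.04, 0.08, 0.89, 0, 0, 0], [0, 0.04, 0.08, 0.87, 0, 0, 0], [0, 0, 0, 0, 0, 0, 0]])

```text
clock: 11.4
position: [0.5384, -0.2369, 0.1017]
ee_rot: [3.084, -0.324, 0.339]
force: [-1.0, 0.2, -0.3]
width: 0.005
gripper_force: 0.0
```

```bash
python3 look.py w3; python3 chk.py "(-41,-62,12)"
```

```text
plate 17585 [[-2.8, -83.4, 25.8], [33.9, -55.4, 27.1], [51.0, -25.9, 28.5]]
fin 3033 [[17.4, -65.8, 46.7], [25.3, -54.6, 50.8], [30.6, -43.5, 52.1]]
blue 2094 [[7.8, 33.8, 35.9], [21.9, 40.5, 42.3], [27.5, 54.1, 46.3]]
[-0.18  0.48  0.72  2.04 -0.67  0.6  -0.8 ] F panel [ 0.7 -0.2  0.3] 0.004841738376466607 0.0 11.45
at panel mm [-40.6 -63.   25.3] rotvec left [ 0.     0.003 -0.004] n 1
[0.15, -0.04, 0.51, 0.0, 0.03, -0.04]
```

>>> carry_out(commands=[[0, 0.04, 0, 0.13, 0, 0, 0], [0, 0.04, 0, 0.13, 0, 0, 0], [0, 0.04, 0, 0.12, 0, 0, 0], [0, 0.04, 0, 0.12, 0, 0, 0], [0, 0, 0, 0, 0, 0, 0]])

```text
clock: 11.95
position: [0.5463, -0.2386, 0.0932]
ee_rot: [3.083, -0.324, 0.347]
force: [-0.5, -0.6, 4.7]
width: 0.01
gripper_force: 2.1
```

```bash
python3 chk.py "(-41,-62,12)";python3 look.py w4
```

```text
[-0.16  0.51  0.69  2.04 -0.7   0.59 -0.78] F panel [ 2.  -0.7  4.2] 0.01043204750870624 2.0728882384719327 11.95
at panel mm [-38.8 -62.8  12.9] rotvec left [-0.    -0.001 -0.003] n 1
[-0.07, -0.03, 0.06, -0.0, -0.01, -0.03]
plate 18713 [[-2.1, -83.3, 25.8], [34.8, -55.4, 27.1], [51.1, -25.9, 28.5]]
fin 3393 [[17.5, -65.7, 46.6], [25.6, -54.6, 50.8], [30.7, -43.5, 52.0]]
blue 285 [[4.3, 33.6, 51.8], [6.4, 37.0, 53.8], [7.8, 40.5, 55.9]]
```

>>> carry_out(commands=[[0, 0, 0, 0.02, 0, 0, 0], [0, 0, 0, 0, 0, 0, 0], [0, 0, 0, 0, 0, 0, 0]])

```text
clock: 12.3
position: [0.5464, -0.2387, 0.0928]
ee_rot: [3.083, -0.324, 0.347]
force: [-0.3, -0.6, 5.7]
width: 0.005
gripper_force: 2.2
```

```bash
python3 look.py w5; python3 chk.py "(-41,-62,12)"
```

```text
plate 18787 [[-2.2, -83.4, 25.8], [34.7, -55.4, 27.1], [51.0, -25.9, 28.6]]
fin 3427 [[17.4, -65.8, 46.5], [25.6, -54.7, 50.8], [30.7, -43.5, 52.1]]
blue 439 [[-45.1, 33.3, 38.8], [-34.6, 35.9, 54.3], [-27.6, 47.1, 57.3]]
[-0.16  0.51  0.69  2.04 -0.7   0.58 -0.78] F panel [ 2.3 -0.3  3.9] 0.0015900468074319756 2.152230642386712 12.35
at panel mm [-39.  -62.8  12.4] rotvec left [-0.    -0.001 -0.003] n 1
[-0.07, -0.03, 0.04, -0.0, -0.01, -0.03]
```

>>> carry_out(commands=[[0, -0.2, 0, -0.6, 0, 0, 0], [0, -0.3, 0, -0.9, 0, 0, 0], [0, -0.3, 0, -0.9, 0, 0, 0], [0, -0.3, 0, -0.5, 0, 0, 0], [0, 0, 0, 0, 0, 0, 0]])

```text
clock: 12.85
position: [0.5027, -0.2293, 0.1583]
ee_rot: [3.084, -0.325, 0.347]
force: [0.6, 0.2, -0.5]
width: 0.003
gripper_force: 0.0
```

```bash
python3 look.py w6; python3 chk.py "(-92,50,70)"
```

```text
plate 10106 [[-2.8, -83.4, 25.8], [31.4, -54.7, 27.2], [50.4, -25.8, 28.6]]
fin 1515 [[16.9, -65.8, 47.2], [24.4, -54.7, 50.9], [30.3, -43.3, 52.4]]
blue 1843 [[-61.9, 33.7, 32.3], [-50.4, 48.5, 40.4], [-43.2, 64.3, 46.1]]
red 1333 [[-46.8, -66.7, 7.7], [-33.6, -54.4, 16.8], [-23.0, -42.7, 18.1]]
[-0.29  0.35  0.84  2.08 -0.54  0.67 -0.89] F panel [-0.4  0.4 -0.6] 0.004095989811208683 0.0 12.9
at panel mm [-44.6 -62.2  90.6] rotvec left [-0.001 -0.    -0.003] n 6
[-0.26, -0.75, 0.23, -0.0, -0.0, -0.01]
[-0.26, -0.75, 0.23, -0.0, -0.0, -0.01]
[-0.26, -0.75, 0.22, -0.0, -0.0, -0.01]
[-0.26, -0.75, 0.22, -0.0, -0.0, -0.01]
[-0.26, -0.75, 0.22, -0.0, -0.0, -0.01]
[-0.26, -0.75, 0.22, -0.0, -0.0, -0.01]
```

View pics/w6.png

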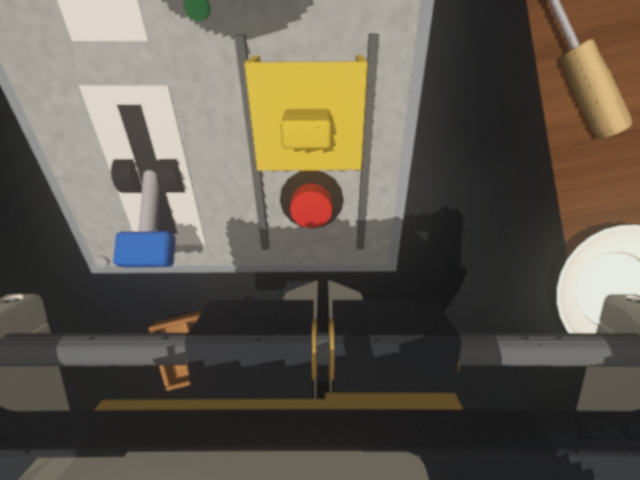

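The lever lies fully down, with its grip at (145,248). The button has sprung back and the cover is still open.

>>> carry_out(commands=[[0, -0.26, -0.75, 0.22, 0, 0, 0], [0, -0.26, -0.75, 0.22, 0, 0, 0], [0, -0.26, -0.75, 0.22, 0, 0, 0], [0, -0.26, -0.75, 0.22, 0, 0, 0], [0, -0.26, -0.75, 0.22, 0, 0, 0], [0, -0.26, -0.75, 0.22, 0, 0, 0], [0, 0, 0, 0, 0, 0, 0]])

```text
clock: 13.6
position: [0.4962, -0.1101, 0.1145]
ee_rot: [3.085, -0.318, 0.34]
force: [-0.4, -0.4, -0.3]
width: 0.007
gripper_force: 0.0
```

```bash
python3 chk.py "(-92,50,26)"
```

```text
[-0.55  0.35  0.83  2.22 -0.56  0.51 -1.09] F panel [-0.4 -0.5 -0.2] 0.00744863159374891 0.0 13.6
at panel mm [-93.4  52.8  69. ] rotvec left [-0.001  0.004  0.   ] n 2
[0.28, 0.06, 0.81, -0.01, 0.02, 0.0]
[0.28, 0.06, 0.81, -0.01, 0.02, 0.0]
```

Descend, then start pushing up-slope. In tool axes, panel +x is (0.955, 0, -0.296).

>>> carry_out(commands=[[0, 0.14, 0.05, 0.41, 0, 0, 0], [0, 0.14, 0.05, 0.41, 0, 0, 0], [0, 0.14, 0, 0.41, 0, 0, 0], [0, 0.14, 0, 0.39, 0, 0, 0], [0, 0, 0, 0, 0, 0, 0]])

```text
clock: 14.1
position: [0.5189, -0.1209, 0.0789]
ee_rot: [3.083, -0.325, 0.344]
force: [-0.3, -0.3, -0.3]
width: 0.004
gripper_force: 0.0
```

```bash
python3 chk.py "(-50,50,26)"
```

```text
[-0.42  0.44  0.7   2.2  -0.68  0.46 -0.98] F panel [-0.3 -0.3 -0.1] 0.004159445868083895 0.0 14.1
at panel mm [-90.1  46.8  25.9] rotvec left [ 0.001  0.002 -0.004] n 2
[0.76, -0.07, -0.24, 0.0, 0.01, -0.02]
[0.76, -0.06, -0.24, 0.0, 0.01, -0.02]
```

>>> carry_out(commands=[[0, 0.19, -0.06, -0.06, 0, 0, 0], [0, 0.19, -0.06, -0.06, 0, 0, 0], [0, 0.19, 0, -0.06, 0, 0, 0], [0, 0.19, 0, -0.06, 0, 0, 0], [0, 0.19, 0, -0.06, 0, 0, 0], [0, 0.19, 0, -0.06, 0, 0, 0], [0, 0.19, 0, -0.06, 0, 0, 0], [0, 0.19, 0, -0.06, 0, 0, 0]])

```text
clock: 14.9
position: [0.5294, -0.1198, 0.0907]
ee_rot: [3.099, -0.329, 0.281]
force: [-76.7, 8.3, 19.1]
width: 0.008
gripper_force: 36.2
```

```bash
python3 chk.py "(-12,50,26)"; python3 look.py w7
```

```text
[-0.44  0.46  0.75  2.13 -0.63  0.56 -1.03] F panel [-56.9  -7.5  54.9] 0.0081148557715653 36.22840762138367 14.9
at panel mm [-75.5  50.1  31.1] rotvec left [-0.005  0.044 -0.006] n 3
[0.82, -0.01, -0.22, -0.02, 0.15, -0.02]
[0.82, -0.0, -0.21, -0.02, 0.15, -0.02]
[0.83, -0.0, -0.2, -0.02, 0.15, -0.02]
plate 12132 [[-3.3, -62.0, 25.8], [21.2, -36.3, 27.2], [43.7, -24.7, 28.6]]
blue 3314 [[-51.5, 35.9, 34.7], [-45.3, 50.2, 42.7], [-39.6, 64.6, 49.4]]
red 2941 [[-47.2, -65.3, 7.1], [-32.4, -52.6, 16.9], [-23.0, -42.4, 18.2]]
```

It's jammed: the finger is pushing the grip end-on towards the hinge. I'll back off and take the grip by its sides, then swing it round the arc.

>>> carry_out(commands=[[0, -0.4, 0, 0.1, 0, 0, 0], [0, -0.8, 0, 0.2, 0, 0, 0], [0, -0.4, 0, -0.6, 0, 0, 0], [0, -0.2, 0, -0.8, 0, 0, 0], [0.6, 0, 0, -0.8, 0, 0, 0], [0.6, 0, 0, 0, 0, 0, 0], [0.6, 0, 0, 0, 0, 0, 0], [0.6, 0, 0, 0, 0, 0, 0]], squeeze=8)

```text
clock: 15.75
position: [0.5, -0.1128, 0.136]
ee_rot: [3.083, -0.323, 0.345]
force: [0.4, 0.7, -0.2]
width: 0.306
gripper_force: 0.0
```

```bash
python3 look.py w8; python3 chk.py "(-54,49,70)"
```

```text
plate 10946 [[-3.3, -82.0, 25.5], [20.1, -47.1, 27.2], [40.6, -24.7, 28.8]]
fin 2422 [[17.0, -65.2, 47.9], [24.1, -53.2, 51.0], [30.2, -42.5, 52.5]]
blue 534 [[-63.3, 34.7, 40.8], [-57.2, 49.6, 45.2], [-52.7, 65.5, 46.7]]
red 1967 [[-47.8, -65.7, 5.6], [-33.3, -52.4, 17.0], [-23.2, -41.7, 18.4]]
[-0.6   0.33  0.89  2.2  -0.5   0.56 -1.14] F panel [ 1.  -0.3  0. ] 0.3475824130969999 0.0 15.8
at panel mm [-79.2  50.7  85.4] rotvec left [-0.     0.001 -0.003] n 2
[0.57, 0.03, 0.14, -0.0, 0.01, -0.02]
[0.57, 0.03, 0.14, -0.0, 0.01, -0.02]
```

View pics/w8.png

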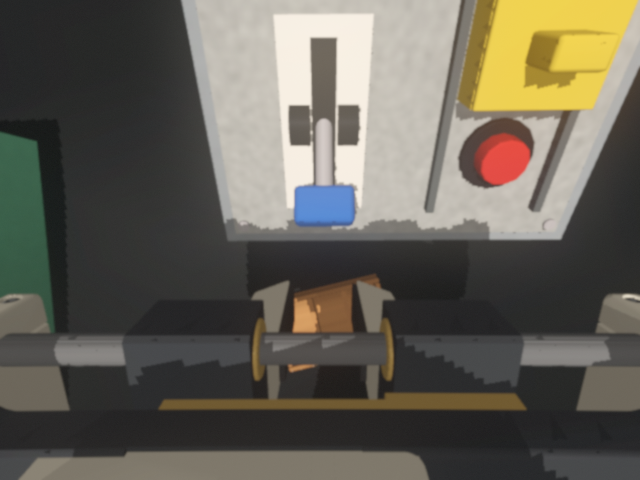

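The lever is undamaged and still down, with its grip at (325,205). I'll go to it with the fingers open on either side.

>>> carry_out(commands=[[0.6, 0.5, 0.02, 0.1, 0, 0, 0], [0.6, 0.5, 0.02, 0.1, 0, 0, 0], [0.6, 0.14, 0, 0.2, 0, 0, 0], [0.6, 0.1, 0, 0.5, 0, 0, 0], [0.6, 0.1, 0, 0.5, 0, 0, 0], [0.6, 0, 0, 0, 0, 0, 0]])

```text
clock: 16.4
position: [0.5391, -0.1229, 0.108]
ee_rot: [3.083, -0.324, 0.342]
force: [-0.4, -0.1, -1.1]
width: 0.599
gripper_force: 0.0
```

```bash
python3 chk.py "(-55,50,25)"
```

```text
[-0.47  0.43  0.78  2.13 -0.61  0.55 -1.05] F panel [-0.8 -0.2 -0.8] 0.598949528562784 0.0 16.4
at panel mm [-58.  49.  41.] rotvec left [ 0.001  0.003 -0.004] n 1
[0.31, -0.04, 0.58, 0.01, 0.03, -0.04]
```

>>> carry_out(commands=[[0.6, 0.15, -0.02, 0.29, 0, 0, 0], [0.6, 0.16, -0.02, 0.29, 0, 0, 0], [0.6, 0, 0, 0, 0, 0, 0], [0.1, 0, 0, 0, 0, 0, 0], [0.1, 0, 0, 0, 0, 0, 0], [0.1, 0, 0, 0, 0, 0, 0], [0.1, 0, 0, 0, 0, 0, 0]])

```text
clock: 17.1
position: [0.5499, -0.1241, 0.0974]
ee_rot: [3.083, -0.324, 0.346]
force: [-1.6, -1.2, 1.1]
width: 0.369
gripper_force: 8.0
```

```bash
python3 chk.py "(-55,50,25)"
```

```text
[-0.44  0.46  0.75  2.12 -0.65  0.53 -1.02] F panel [-0.6 -1.5  1.6] 0.36872233091581846 8.007426112890244 17.1
at panel mm [-54.   50.1  26.5] rotvec left [-0.     0.    -0.004] n 1
[-0.02, 0.0, 0.07, -0.0, 0.0, -0.04]
```

```bash
python3 -c "
import numpy as np
for k in range(12):
    f=np.radians(135-3.75-7.5*k);dx,dn=np.sin(f),-np.cos(f);print(round(.262*(.955*dx-.296*dn),2),round(.262*(-.955*dn-.296*dx),2))"
```

```text
0.14 -0.22
0.16 -0.2
0.19 -0.18
0.21 -0.15
0.23 -0.12
0.24 -0.09
0.25 -0.06
0.26 -0.03
0.26 0.01
0.26 0.04
0.25 0.07
0.24 0.11
```

>>> carry_out(commands=[[0.1, 0.14, 0, -0.22, 0, 0, 0], [0.1, 0.16, 0, -0.2, 0, 0, 0], [0.1, 0.19, 0, -0.18, 0, 0, 0], [0.1, 0.21, 0, -0.15, 0, 0, 0]])

```text
clock: 17.5
position: [0.5625, -0.1267, 0.1198]
ee_rot: [3.083, -0.324, 0.345]
force: [-0.9, -3.0, -2.5]
width: 0.366
gripper_force: 8.0
```

```bash
python3 chk.py "(-55,50,25)"
```

```text
[-0.47  0.45  0.8   2.07 -0.6   0.6  -1.07] F panel [-1.5 -3.1 -2. ] 0.3664715705715335 7.997738644480705 17.5
at panel mm [-31.7  50.1  39.4] rotvec left [-0.     0.001 -0.004] n 2
[-0.36, 0.0, 0.41, -0.0, 0.0, -0.02]
[-0.36, 0.0, 0.41, -0.0, 0.0, -0.02]
```

Low force, and it is following the arc.

>>> carry_out(commands=[[0.1, 0.23, 0, -0.12, 0, 0, 0], [0.1, 0.24, 0, -0.09, 0, 0, 0], [0.1, 0.25, 0, -0.06, 0, 0, 0], [0.1, 0.26, 0, -0.03, 0, 0, 0], [0.1, 0.26, 0, 0.01, 0, 0, 0], [0.1, 0.26, 0, 0.04, 0, 0, 0]])

```text
clock: 18.1
position: [0.5981, -0.1341, 0.1341]
ee_rot: [3.083, -0.324, 0.347]
force: [-2.3, -2.9, 1.1]
width: 0.37
gripper_force: 8.0
```

```bash
python3 chk.py "(15,50,26)"
```

```text
[-0.45  0.49  0.81  1.97 -0.59  0.67 -1.09] F panel [-0.9 -3.3  1.7] 0.37037918466591097 7.997894212603569 18.1
at panel mm [ 7.  50.2 33.7] rotvec left [-0.    -0.001 -0.003] n 1
[0.4, 0.01, 0.2, -0.0, -0.01, -0.03]
```

>>> carry_out(commands=[[0.1, 0.25, 0, 0.07, 0, 0, 0], [0.1, 0.2, 0, 0.09, 0, 0, 0], [0.1, 0.05, 0, 0.03, 0, 0, 0], [0.1, 0, 0, 0, 0, 0, 0]])

```text
clock: 18.5
position: [0.6112, -0.1368, 0.1323]
ee_rot: [3.083, -0.324, 0.349]
force: [1.1, -2.1, 4.0]
width: 0.369
gripper_force: 8.0
```

```bash
python3 chk.py "(15,50,26)"
```

```text
[-0.44  0.51  0.8   1.94 -0.6   0.68 -1.08] F panel [ 3.3 -1.8  2.7] 0.36870781349655707 8.004885613918304 18.5
at panel mm [17.7 50.2 25.3] rotvec left [-0.    -0.001 -0.003] n 1
[-0.11, 0.01, 0.01, -0.0, -0.01, -0.03]
```

>>> carry_out(commands=[[0.6, 0, 0, 0, 0, 0, 0], [0.6, 0, 0, 0, 0, 0, 0], [0.6, 0, 0, -0.5, 0, 0, 0], [0.6, -0.2, 0, -0.9, 0, 0, 0], [0.6, -0.7, 0.5, -0.7, 0, 0, 0], [0.65, -0.7, 0.8, 0, 0, 0, 0], [0.65, 0, 0.8, 0, 0, 0, 0], [0.65, 0, 0, 0, 0, 0, 0]], squeeze=15)

```text
clock: 19.3
position: [0.5483, -0.1799, 0.1753]
ee_rot: [3.082, -0.33, 0.347]
force: [-0.0, -0.5, 0.8]
width: 0.651
gripper_force: 0.0
```

```bash
python3 look.py w9; python3 chk.py "(22,-55,75)"
```

```text
plate 6014 [[-3.1, -82.0, 25.8], [29.7, -51.0, 27.2], [50.4, -25.2, 28.8]]
fin 1168 [[17.5, -65.4, 46.6], [25.4, -53.8, 50.8], [30.7, -42.7, 52.2]]
blue 519 [[5.5, 33.4, 16.8], [14.2, 46.4, 41.5], [22.9, 62.8, 46.0]]
red 1049 [[-47.6, -65.9, 8.6], [-33.3, -54.5, 17.0], [-22.8, -43.4, 18.1]]
[-0.44  0.38  0.88  2.01 -0.51  0.72 -1.05] F panel [ 0.1  0.3 -0.8] 0.6532612936284323 0.0 19.35
at panel mm [-6.3 -3.3 88.5] rotvec left [-0.    -0.    -0.006] n 3
[0.42, 0.69, 0.06, -0.0, -0.0, -0.02]
[0.42, 0.69, 0.06, -0.0, -0.0, -0.02]
[0.42, 0.69, 0.06, -0.0, -0.0, -0.02]
```

View pics/w9.png

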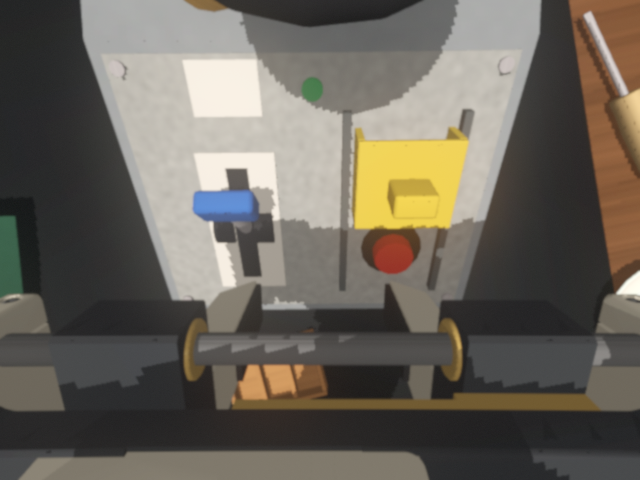

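The lever is back up, with its grip at (225,205), and the cover is still open. I'll compare the lever's angle with the initial picture.

```bash
python3 - <<'E'
from h import *
from cell import arm
s=arm.observe();d2=arm.get_image("wrist");d2=dict(d2,p=s["position"],r=s["ee_rot"])
for d in (dict(np.load("w1.npz")),d2):
    P=cloud(d)@Ro.from_rotvec(d["r"]).as_matrix().T+d["p"];Q=w2p(P)*1000
    r,g,b=[d["pixels"][...,i].astype(int) for i in range(3)]
    m=(d["range_z"]>0)&(b>90)&(b-r>60)&(b-g>25)&(abs(Q[...,1]-50)<14)&(Q[...,2]>20)&(Q[...,2]<70)&(abs(Q[...,0])<60)
    q=Q[m];x,z=q[:,0]+17,q[:,2]
    a=np.degrees(np.arctan2(x,z))
    print(m.sum(),"ang pct",np.percentile(a,[5,25,50,75,95]).round(1),"rad",np.percentile(np.hypot(x,z),[5,50,95]).round(1))
    # faces: rotate to lever frame at home
    u=(x+z)/2**.5;w=(z-x)/2**.5
    t=(u>43)&(u<57);print("top face w vs u fit",np.polyfit(u[t],w[t],1).round(3),w[t].mean().round(2))
E
```

```text
1214 ang pct [34.6 36.  37.4 41.5 46.8] rad [45.  57.3 59.6]
top face w vs u fit [-0.022  9.099] 7.97
1426 ang pct [35.8 37.9 41.5 45.4 48.7] rad [48.6 58.7 59.9]
top face w vs u fit [-0.036  9.532] 7.68
```

The lever angle matches the initial home picture within about 1°. Now the cover.

>>> carry_out(commands=[[0.65, 0.42, 0.69, 0.06, 0, 0, 0], [0.65, 0.42, 0.69, 0.06, 0, 0, 0], [0.65, 0.42, 0.69, 0.06, 0, 0, 0], [0.65, 0.1, 0, 0.4, 0, 0, 0], [0.65, 0.1, 0, 0.4, 0, 0, 0], [0.65, 0, 0, 0, 0, 0, 0]])

```text
clock: 20.0
position: [0.5787, -0.2342, 0.156]
ee_rot: [3.086, -0.321, 0.341]
force: [-0.5, -0.6, -0.1]
width: 0.651
gripper_force: 0.0
```

```bash
python3 chk.py "(22,-54.5,36)"
```

```text
[-0.26  0.48  0.8   1.91 -0.59  0.75 -0.91] F panel [-0.4 -0.7  0.1] 0.6514551025243873 0.0 20.0
at panel mm [ 19.2 -51.8  51.9] rotvec left [-0.002  0.004 -0.002] n 1
[0.3, 0.11, 0.57, -0.02, 0.04, -0.02]
```

>>> carry_out(commands=[[0.65, 0.15, 0.06, 0.28, 0, 0, 0], [0.65, 0.15, 0.05, 0.28, 0, 0, 0], [0.65, 0, 0, 0, 0, 0, 0], [0, 0, 0, 0, 0, 0, 0], [0, 0, 0, 0, 0, 0, 0], [0, 0, 0, 0, 0, 0, 0], [0, 0, 0, 0, 0, 0, 0], [0, 0, 0, 0, 0, 0, 0]])

```text
clock: 20.8
position: [0.5888, -0.2399, 0.1464]
ee_rot: [3.086, -0.323, 0.346]
force: [0.7, 13.2, 6.3]
width: 0.261
gripper_force: 6.2
```

>>> carry_out(commands=[[0, -0.29, 0, 0.09, 0, 0, 0], [0, -0.29, 0, 0.09, 0, 0, 0], [0, -0.29, 0, 0.09, 0, 0, 0], [0, -0.29, 0, 0.09, 0, 0, 0], [0, -0.29, 0, 0.09, 0, 0, 0], [0, -0.29, 0, 0.09, 0, 0, 0], [0, -0.29, 0, 0.09, 0, 0, 0], [0, 0, 0, 0, 0, 0, 0]])

```text
clock: 21.6
position: [0.5426, -0.23, 0.1191]
ee_rot: [3.086, -0.323, 0.343]
force: [-1.4, 4.7, 1.3]
width: 0.257
gripper_force: 15.0
```

```bash
python3 chk.py "(-37.2,-55,36)"
```

```text
[-0.22  0.47  0.76  2.03 -0.65  0.64 -0.83] F panel [-1.4  4.3  2.3] 0.2572535129395216 14.998906552791595 21.6
at panel mm [-30.6 -55.1  38. ] rotvec left [-0.003  0.002 -0.003] n 1
[-0.23, -0.0, 0.15, -0.03, 0.02, -0.03]
```

>>> carry_out(commands=[[0, -0.1, 0, 0.03, 0, 0, 0], [0, -0.1, 0, 0.03, 0, 0, 0], [0, -0.09, 0, 0.03, 0, 0, 0], [0, 0, 0, 0, 0, 0, 0]])

```text
clock: 22.0
position: [0.538, -0.2291, 0.1163]
ee_rot: [3.085, -0.322, 0.347]
force: [0.3, 6.4, 4.6]
width: 0.26
gripper_force: 15.0
```

```bash
python3 chk.py "(-37.2,-55,36)"
```

```text
[-0.22  0.46  0.75  2.05 -0.65  0.62 -0.82] F panel [1.4 6.3 4.5] 0.26014084649039876 15.002599954605103 22.0
at panel mm [-36.  -55.1  37.9] rotvec left [-0.002 -0.    -0.002] n 1
[-0.02, -0.0, 0.09, -0.02, -0.0, -0.02]
```

>>> carry_out(commands=[[0, -0.08, 0, 0.02, 0, 0, 0], [0, -0.06, 0, 0.02, 0, 0, 0], [0, 0, 0, 0, 0, 0, 0]])

```text
clock: 22.3
position: [0.5378, -0.2291, 0.1162]
ee_rot: [3.083, -0.321, 0.355]
force: [7.7, 6.3, 8.4]
width: 0.259
gripper_force: 15.0
```

```bash
python3 chk.py "(-37.2,-55,36)"
```

```text
[-0.22  0.46  0.75  2.05 -0.66  0.61 -0.82] F panel [9.6 7.7 4.2] 0.25920531307601424 15.012772232294083 22.3
at panel mm [-36.2 -55.2  37.9] rotvec left [-0.002 -0.006 -0.002] n 1
[-0.01, -0.01, 0.08, -0.02, -0.06, -0.02]
```

At the stop: 9.6 N and no further motion. I'll release, retreat and check.

>>> carry_out(commands=[[0.65, 0, 0, 0, 0, 0, 0], [0.65, 0, 0, 0, 0, 0, 0], [0.65, 0, 0, 0, 0, 0, 0], [0.65, 0, 0, -0.4, 0, 0, 0], [0.65, 0, 0, -0.8, 0, 0, 0], [0.65, -0.4, 0, -1, 0, 0, 0], [0.65, -0.4, 0, -1, 0, 0, 0], [0.65, 0, 0, 0, 0, 0, 0]])

```text
clock: 23.1
position: [0.4968, -0.2231, 0.1902]
ee_rot: [3.083, -0.327, 0.35]
force: [-0.1, -0.1, -1.3]
width: 0.654
gripper_force: 0.0
```

```bash
python3 look.py w10; python3 - <<'E'
from h import *
from cell import arm
d=arm.get_image("top");P=cloud(d)
a=dict(np.load("top0.npz"));print("F",arm.observe()["force"])
cv2.imwrite("pics/fin.png",np.hstack([a["pixels"][130:310,160:480],d["pixels"][130:310,160:480]])[:,:,::-1])
E
```

```text
plate 3752 [[-49.3, -83.6, 25.6], [-23.7, -56.1, 27.0], [-8.8, -26.0, 28.8]]
fin 702 [[-41.9, -66.0, 46.7], [-34.3, -54.8, 50.8], [-29.2, -43.6, 52.2]]
blue 1694 [[7.7, 34.3, 35.9], [20.7, 49.2, 42.7], [27.1, 64.2, 46.5]]
F [-0.26863735  0.58611372 -0.19707879]
```

View pics/w10.png

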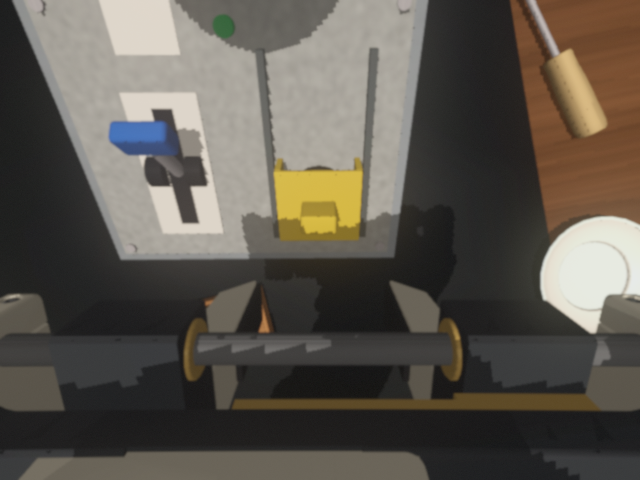

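View pics/fin.png

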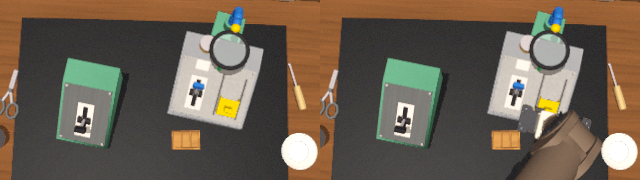

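The yellow cover is shut, with its fin at (318,215), and has moved 59.5 mm back from its open position. The lever is home at (143,138), matching its original reading, and the bench items in view are unmoved.

```bash
python3 -c "
from cell import arm
print(arm.sign_off())"
```

```text
the job is handed in; nothing more can be done
None
```

I trip-tested the switch and handed the job in at about 23 s: the lever dropped by itself and was lifted back home, and the cover is shut. My first try at lifting it jammed at a wrist force of about 80 N (limit 120 N), with the closed fingers pushing on the grip.

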